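Seat the crooked top tray on its four-post drinks stand

ROBOT

A 6-joint arm with a two-finger parallel gripper is mounted at the origin on the work surface. World frame = base frame: x ahead of the robot, y to its left, z up, the work surface at z = 0. Lengths are in m, angles in rad, forces in N, time in s.
With the tool pointing down it reaches from about 0.275 to 0.85 m from the base axis. Payload 5.2 kg.
Tool frame: the origin (TCP) lies at the very end of the fingers, on their centre line; the grasp point (between the pads) lies 19 mm behind it; x points along the fingers, y is the direction in which the jaws open and shut, and the axes are right-handed (so a half turn about x gives the same grasp; the last joint's range is limited). The gripper opens to 85 mm and grips with 20 to 120 N. Pads are 22 mm wide; open, the fingers measure 114 mm over their backs; the gripper's body (76 mm by 85 mm) begins 54 mm behind the grasp point. The pads swing forward as they close: fully open they stand 13 mm farther back than shut.
Start: joints at [0.971, 0.259, 1.535, -0, 1.348, -0.203], TCP at [0.213, 0.507, 0.231] pointing down, gripper open.
Joint ranges: [-3.14, 3.14], [-0.91, 2.08], [0.19, 2.58], [-1.22, 4.36], [0.22, 2.71], [-3.12, 3.12]. Speed limits (rad/s): [2.57, 2.57, 3.14, 3.14, 3.14, 3.14].

INTERFACE

Orientations are given as a unit quaternion [w, x, y, z].
In Python, from cell import r gives the robot as it stands.
- The arm moves only by the tool drive_tool, never from a script. Its argument "targets" is a list of rows, each an object with "linear": the shift along the tool's x, y, z in mm, a list of three; "roll": the turn about the tool's x in degrees. In form: [{"linear": [dx, dy, dz], "roll": roll}, ...]. A call has 1 to 10 rows; each row is the pose to reach, as a shift and turn from the pose commanded when the call began, along the tool's axes at that moment; what a row does not reach only later rows make up. A row lasts 1/12 s, in which the tool goes at most 41.7 mm and 7.16 degrees, less where a joint would pass 70% of its speed; a pose out of reach is approached as far as the arm can. A call with a gripper value outside its range is refused whole. "claw" is the closure in counts, from 0 (fully open) to 255 (shut), set as the call begins (left out, the last holds). The fingers move at their own pace and stop on an object; the grip force is fixed at half the most. Time passes only in rows, so rows that repeat a pose let the fingers close. It gives the time, the measured TCP pose, the force and the opening at its end, in the units of the state.
- r.observe(): the state, without advancing time (a new reading comes with each control period).
- r.camera(name): name is "scene" or "top" or "wrist"; returns the picture (384x512x3 uint8, red, green, blue); there is no depth.
- r.camera_params(name): a dict with "intrinsics" (3x3 intrinsics, pixels), "k1" (the pictures are not rectified: a ray, as slopes to the right and down, at radius r is drawn at 1 + k1 r^2 times it, then the intrinsics apply), "origin" and "rotation" of the camera in the world. Camera axes: x right, y up, looking along -z (the intrinsics and any distortion apply to the point x, -y, -z); pixel columns grow to the right and rows downward; lengths in m; the calibration is good to about 2 mm. A picture is of the moment at which its call begins: read the wrist's pose just before it. camera_params takes no time and is no camera call; for the wrist camera it gives the pose at the moment of the call.
- r.finish_job(): hands the job in, once; it reports no verdict.
The state is a dict: "t": time; "q": joint angles; "qd": joint speeds; "joint_torque": joint torques, N m; "position": TCP position; "orientation": TCP orientation; "force": force on the tool from outside, world axes, zero at the start; "wrist_torque": the same for the moment, N m; "gripper_width": finger opening in m.
Only numpy, scipy, OpenCV 4.12 (cv2) and the standard library are available. Lean on these libraries where they do the work, as an engineer would, in place of code of your own. Each camera call takes 0.05 s, during which the arm holds its last target.

TASK

The top tray of the tiered drinks stand has been left lying crooked on the tips of its four posts, with a tumbler standing on it. Nudge the tray across until all four corner holes drop over their posts, then press it down until all four stiff rubber collars are pushed right down and the tray is level and fully home. Keep its tumbler standing on it and leave the other things on the trolley where they are.

Things in the scene. Friction and masses are not known exactly. Their poses are not given: they have to be found in the camera images.
- stand: Fixed tiered drinks stand: pale bamboo base board 180 (its x) x 220 (its y) x 12 mm carrying cork coasters and four upright steel posts at x = +-56, y = +-76 mm. Round each post a black rubber collar, 22 mm wide, 12 mm high, its top 102 mm above the trolley top at the start, 92 mm when pushed fully down. Origin: centre of the base's underside (trolley top), z up.
- post_tip (a point): Tip of the stand's post at (+56, +76) mm, 110 mm above the trolley top. All four posts are alike: round, 10 mm diameter, the last 3 mm tapering to a flat 7 mm end.
- tray: Loose pale bamboo tray, 180 (its x) x 220 (its y) mm, 0.3 to 0.55 kg: 6 mm floor, 6 mm thick rim all round, rim top 16 mm above the underside. Four 13 mm through holes at x = +-56, y = +-76 mm match the posts (either way round). Origin: centre of its underside, z up. Starts lying on the flat post tips, 12 to 22 mm off along the stand's +x, up to 13 mm along y, turned up to 4 degrees.
- tray_rim (a point): Top of the tray's rim, middle of its short +y side: (0, +107, +16) mm in the tray's frame. Rim sides take pushes (tray slides at about 1 to 5 N), rim tops take presses, clear of the tumbler. Tray underside: 110 mm up on the post tips; drops to 102 mm, onto the collars, when all holes find their posts; 92 mm fully home, posts then 12 mm proud of its floor.
- collar0 (a joint): How far the rubber collar on the stand's post at (+56, +76) mm has been pushed down: 0 = as found (top), 0.010 m = fully down on its steel stop. The collar holds itself by friction: it stays where it is left, takes about 5 N to move plus about 1 N per 10 mm/s of speed, and does not spring back.
- collar1 (a joint): How far the rubber collar on the stand's post at (+56, -76) mm has been pushed down: 0 = as found (top), 0.010 m = fully down on its steel stop. The collar holds itself by friction: it stays where it is left, takes about 5 N to move plus about 1 N per 10 mm/s of speed, and does not spring back.
- collar2 (a joint): How far the rubber collar on the stand's post at (-56, +76) mm has been pushed down: 0 = as found (top), 0.010 m = fully down on its steel stop. The collar holds itself by friction: it stays where it is left, takes about 5 N to move plus about 1 N per 10 mm/s of speed, and does not spring back.
- collar3 (a joint): How far the rubber collar on the stand's post at (-56, -76) mm has been pushed down: 0 = as found (top), 0.010 m = fully down on its steel stop. The collar holds itself by friction: it stays where it is left, takes about 5 N to move plus about 1 N per 10 mm/s of speed, and does not spring back.
- tray_tumbler: Frosted glass tumbler standing near the middle of the tray, loose, 75 mm tall, 58 mm wide at the foot, 68 mm at the rim, about 0.2 kg. Origin: centre of its foot, z up.
- tumbler: Bystander: a like frosted tumbler standing on the trolley top. Origin: centre of its foot.
- bucket: Bystander: stainless ice bucket, 156 mm wide at the rim, 140 mm tall, small side handles. Origin: centre of its foot.
- shaker: Bystander: steel cocktail shaker, 84 mm wide, 210 mm tall. Origin: centre of its foot.
- tongs: Bystander: bamboo tongs lying flat, 190 mm long (its x), 14 mm high. Origin: centre of the underside.
Things that resemble listed ones, but are neither listed nor needed, are in the scene too. What is shaped like the tray_tumbler but orange, red or turquoise is not meant.

How it is judged:
By the outcome, as a careful person would: the job done as asked, in the order asked, and still so for the second after the job is handed in, with the robot touching nothing.
It also fails if it takes over 72 s, if anything falls off the work surface, if the arm or the gripper's body presses on something with over 40 N, if the wrist force passes 120 N, or if a joint passes its speed limit or range.

## Working session

There is one attempt and no reset: what is moved stays moved. The work goes in short steps, Python scripts to look and compute and a tool call to move; the robot and the scene stay as the last step left them, time stands still between calls to the robot, and variables do not carry over. Pictures are saved under pics/ and viewed, and the job is handed in when it is done.

Besides the shell and the picture viewer there is one more tool, called after "Request:" as a command line: name --argument value ..., lists and objects as JSON in quotes. drive_tool: Moves the arm, as the interface text tells. Its arguments: {"type":"object","properties":{"targets":{"type":"array","items":{"type":"object","properties":{"linear":{"type":"array","items":{"type":"number"}},"roll":{"type":"number"}}}},"claw":{"type":"number"}},"required":["targets"]}

```bash
mkdir -p pics; ls
cat > h.py <<'E'
from cell import r
import numpy as np, cv2
def snap(n,f):
    p=r.camera_params(n); im=r.camera(n); cv2.imwrite(f'pics/{f}.png',cv2.cvtColor(im,cv2.COLOR_RGB2BGR)); return im,p
def ray(p,u,v):
    K=np.array(p['intrinsics']);d=np.array([[[u,v]]],float)
    s=cv2.undistortPoints(d,K,np.array([p['k1'],0,0,0.]))[0,0]
    R=np.array(p['rotation']);return np.array(p['origin']),R@np.array([s[0],-s[1],-1.])
def onz(p,u,v,z):
    o,d=ray(p,u,v);return o+d*(z-o[2])/d[2]
def proj(p,X):
    R=np.array(p['rotation']);c=R.T@(np.array(X,float)-np.array(p['origin']))
    a,b=c[0]/-c[2],-c[1]/-c[2];k=1+p['k1']*(a*a+b*b);K=np.array(p['intrinsics'])
    return np.array([K[0,0]*a*k+K[0,2],K[1,1]*b*k+K[1,2]])
E
python3 - <<'E'
from h import *
s=r.observe();print(s)
for n in('scene','top','wrist'):
    im,p=snap(n,n+'0');print(n,p)
E
```

```text
pics
{'t': 0.0, 'q': array([ 9.71162954e-01,  2.59302854e-01,  1.53612862e+00, -2.68888428e-05,
        1.34798867e+00, -2.02803397e-01]), 'qd': array([ 0.00067447, -0.00023117,  0.00060769, -0.00163   ,  0.00013921,
        0.00086574]), 'joint_torque': array([-6.01967798e-06, -4.46041811e+01, -2.90571213e+01, -4.26673851e-04,
        1.20157131e-02,  1.55314763e-05]), 'position': array([0.21224626, 0.50680284, 0.23047803]), 'orientation': array([ 0.69298984,  0.13878127,  0.69347744, -0.13997812]), 'force': array([-0.19227031,  0.90949221, -0.72456099]), 'wrist_torque': array([-0.00519912,  0.01569116,  0.04300605]), 'gripper_width': 0.0852758965138923}
scene {'intrinsics': array([[498.7044552 ,   0.        , 260.24058285],
       [  0.        , 498.7044552 , 190.66521716],
       [  0.        ,   0.        ,   1.        ]]), 'k1': -0.0703798733245703, 'origin': array([ 1.13335136, -0.97347434,  0.95601486]), 'rotation': array([0.85864009, 0.43263971, 0.12077909, 0.24692609])}
top {'intrinsics': array([[398.31899841,   0.        , 254.74101925],
       [  0.        , 398.31899841, 187.97297788],
       [  0.        ,   0.        ,   1.        ]]), 'k1': -0.10830694795157415, 'origin': array([ 0.3602172 , -0.00157777,  1.28319629]), 'rotation': array([ 0.71246121,  0.05709207, -0.06519484, -0.69633983])}
wrist {'intrinsics': array([[300.61550444,   0.        , 254.47728218],
       [  0.        , 300.61550444, 187.0552454 ],
       [  0.        ,   0.        ,   1.        ]]), 'k1': -0.057245647111000116, 'origin': array([0.14074372, 0.53661776, 0.37338659]), 'rotation': array([ 0.82238792, -0.12922629, -0.08538589,  0.5474376 ])}
```

Rotation is a quaternion; I'll fix the helper.

Run:
```python
s=open('h.py').read()
s=s.replace("R=np.array(p['rotation'])","R=Q(p['rotation'])").replace("def snap","from scipy.spatial.transform import Rotation\ndef Q(q): return Rotation.from_quat([q[1],q[2],q[3],q[0]]).as_matrix()\ndef snap")
open('h.py','w').write(s)
```

```text
(no output)
```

View pics/scene0.png

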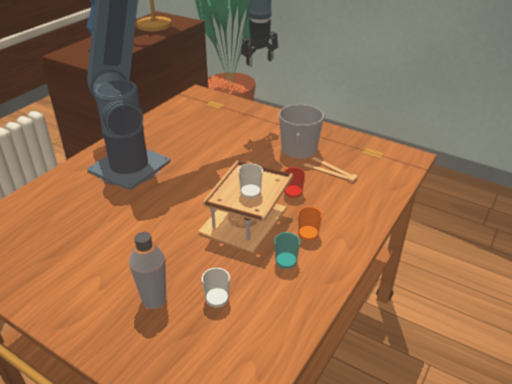

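View pics/top0.png

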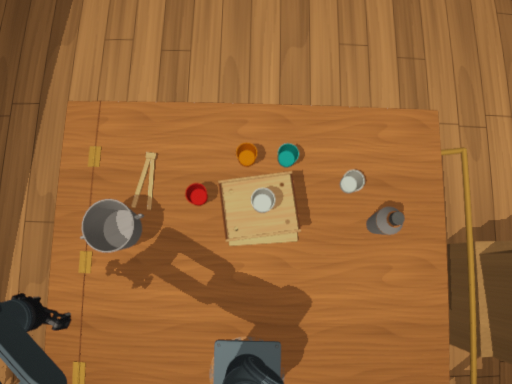

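View pics/wrist0.png

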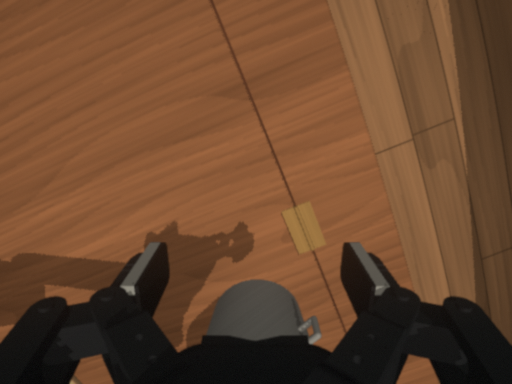

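Run:
```python
import cv2
a=cv2.imread('pics/top0.png')[160:260,205:315];b=cv2.imread('pics/scene0.png')[155:260,190:310]
cv2.imwrite('pics/topc.png',cv2.resize(a,None,fx=6,fy=6,interpolation=2)[:600]);cv2.imwrite('pics/scenec.png',cv2.resize(b,None,fx=5.7,fy=5.7,interpolation=2)[:600])
```

```text
(no output)
```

View pics/topc.png

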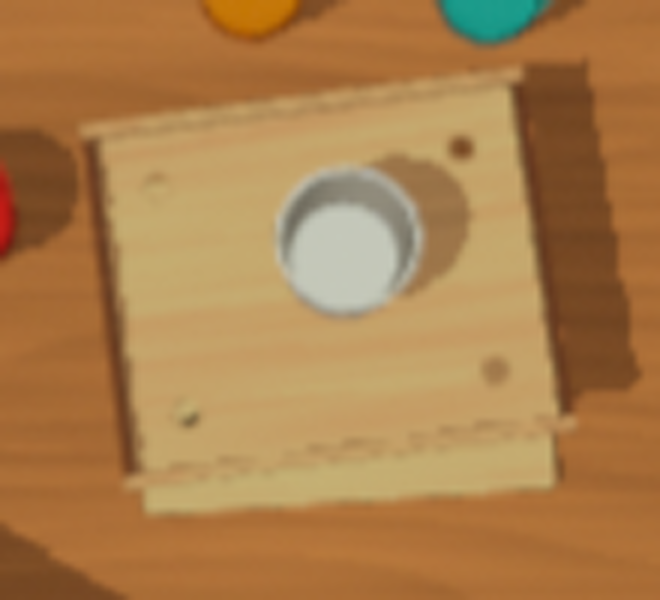

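View pics/scenec.png

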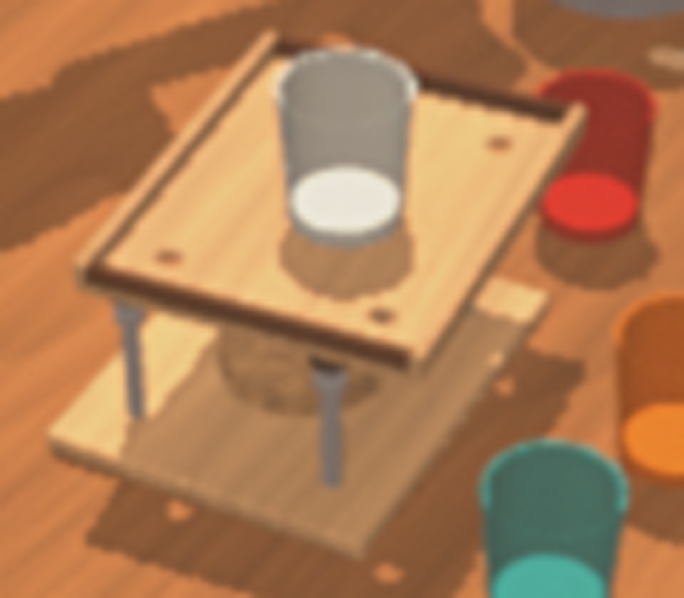

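Run:
```python
from h import *
pt=r.camera_params('top');ps=r.camera_params('scene')
T=lambda x,y,z:np.round(1000*onz(pt,205+(x+.5)/6-.5,160+(y+.5)/6-.5,z),1)
S=lambda x,y,z:np.round(1000*onz(ps,190+(x+.5)/5.7-.5,155+(y+.5)/5.7-.5,z),1)
print('tray rim corners top');[print(T(*c,.126)) for c in((80,128),(522,70),(577,422),(125,487))]
print('holes');[print(T(*c,.116)) for c in((155,185),(461,148),(495,370),(185,410))]
print('base corners top');[print(T(*c,.012)) for c in((145,512),(556,486))]
print('scene rim corners');[print(S(*c,.126)) for c in((272,35),(80,265),(415,360),(585,108))]
print('holes');[print(S(*c,.116)) for c in((168,257),(382,316),(499,144))]
print('base corners');[print(S(*c,.012)) for c in((50,435),(360,547),(547,292))]
print('post feet');[print(S(*c,.012)) for c in((137,415),(332,485))]
print('post tops under', [S(*c,.102) for c in((130,310),(327,372))])
print('tumbler');print(T(347,257,.117),S(346,205,.118))
for n,u,v,z in(('red',197,195,0),('orange',247,155,0),('turq',288,156,0),('tumb',350,183,0),('shaker',388,222,0.),('bucket',122,224,0)):print(n,np.round(1000*onz(pt,u,v,z)))
```

```text
tray rim corners top
[581.3  96.7 126. ]
[ 616.  -121.3  126. ]
[ 442.2 -149.1  126. ]
[406.1  68.6 126. ]
holes
[555.4  59.3 116. ]
[577.7 -92.1 116. ]
[ 467.5 -110.   116. ]
[444.6  41.2 116. ]
base corners top
[397.7  64.5  12. ]
[ 416.1 -152.7   12. ]
scene rim corners
[408.1  69.4 126. ]
[ 442.7 -145.1  126. ]
[ 614.6 -119.8  126. ]
[582.  99. 126.]
holes
[ 466.5 -107.3  116. ]
[578.2 -90.3 116. ]
[554.  60. 116.]
base corners
[ 419.4 -150.9   12. ]
[ 594.7 -136.    12. ]
[573.1  83.6  12. ]
post feet
[ 447.2 -115.1   12. ]
[ 559.3 -106.2   12. ]
post tops under [array([ 464.3, -136.5,  102. ]), array([ 569.4, -124.6,  102. ])]
tumbler
[521.6 -36.4 117. ] [517.8 -28.  118. ]
red [557. 174.   0.]
orange [695.  14.   0.]
turq [ 695. -122.    0.]
tumb [ 609. -329.    0.]
shaker [ 482. -453.    0.]
bucket [456. 415.   0.]
```

```bash
cat >> h.py <<'E'
def go(x,y,z,yaw):
    """mm world target of TCP and jaw-axis yaw (deg, mod 180) -> linear, roll"""
    s=r.observe();R=Q(s['orientation']);P=np.array(s['position'])*1000
    lin=R.T@(np.array([x,y,z])-P)
    cur=np.degrees(np.arctan2(R[1,1],R[0,1]));dy=(yaw-cur+90)%180-90
    print('t',round(s['t'],2),'P',P.round(1),'xaxis',R[:,0].round(3),'jawyaw',cur.round(1),'F',s['force'].round(1),'w',round(1000*s['gripper_width'],1),'q6',s['q'][5].round(2))
    print('LIN',lin.round(1),'ROLL',round(-dy,1),'dist',np.linalg.norm(lin).round(1))
E
python3 - <<'E'
from h import *
go(494.8,80.4,230,99)
E
```

```text
t 0.15 P [212.3 506.9 230.6] xaxis [-0.001 -0.001 -1.   ] jawyaw 67.3 F [0.1 0.  0.1] w 85.3 q6 -0.2
LIN [   0.9 -284.2  425.4] ROLL -31.7 dist 511.6
```

Request:
drive_tool --targets '[{"linear":[0,-10,15],"roll":-2},{"linear":[0,-28,42],"roll":-4},{"linear":[0,-48,72],"roll":-8},{"linear":[0,-68,102],"roll":-12},{"linear":[0,-88,132],"roll":-16},{"linear":[0,-108,162],"roll":-20},{"linear":[0,-128,192],"roll":-24},{"linear":[0,-148,222],"roll":-28},{"linear":[0,-168,252],"roll":-31},{"linear":[0,-188,282],"roll":-32}]' --claw 130

```text
t: 0.98
position: [0.4004, 0.2233, 0.2312]
orientation: [0.705, -0.058, 0.705, 0.058]
force: [-0.4, 0.6, 1.0]
gripper_width: 0.0417
```

Run:
```python
from h import *
go(494.8,80.4,200,99)
```

```text
t 0.98 P [400.4 223.3 231.2] xaxis [-0.  0. -1.] jawyaw 99.4 F [-0.4  0.6  1. ] w 41.7 q6 -1.47
LIN [  31.2 -156.4   69.7] ROLL 0.4 dist 174.1
```

Request:
drive_tool --targets '[{"linear":[0,-25,10],"roll":0},{"linear":[0,-52,23],"roll":0},{"linear":[5,-80,36],"roll":0},{"linear":[12,-108,50],"roll":0},{"linear":[20,-135,60],"roll":0},{"linear":[28,-152,68],"roll":0},{"linear":[31,-156,70],"roll":0},{"linear":[31,-156,70],"roll":0},{"linear":[31,-156,70],"roll":0}]'

```text
t: 1.73
position: [0.4936, 0.0826, 0.2]
orientation: [0.704, -0.057, 0.705, 0.057]
force: [0.0, 0.7, -0.1]
gripper_width: 0.0416
```

Run:
```python
from h import *
im,p=snap('wrist','w1');snap('top','t1')
go(494.8,80.4,119,99)
for x in((-56,76),(56,76),(56,-76),(-56,-76)):
    c,s=np.cos(np.radians(9)),np.sin(np.radians(9));print(proj(p,[.5115+(x[0]*c-x[1]*s)/1000,-.0253+(x[0]*s+x[1]*c)/1000,.116]))
```

```text
t 1.83 P [493.7  83.2 200.7] xaxis [ 0.  0. -1.] jawyaw 99.3 F [-0.1 -0.   0.1] w 41.7 q6 -1.79
LIN [81.7 -3.   0.6] ROLL 0.3 dist 81.8
[210.84671589 122.55346924]
[216.06064441 255.34026882]
[ 44.95901959 252.77599072]
[ 15.77247503 124.13886711]
```

View pics/w1.png

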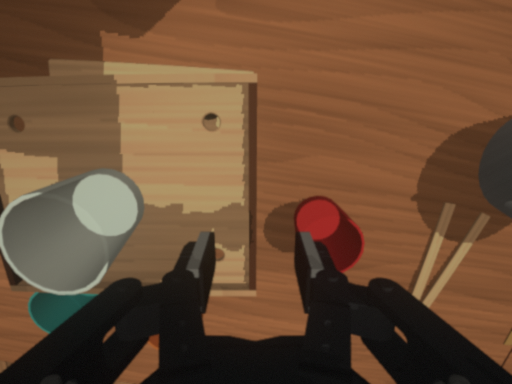

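Request:
drive_tool --targets '[{"linear":[10,-1,0.5],"roll":0.3},{"linear":[25,-2,0.5],"roll":0.3},{"linear":[42,-3,0.5],"roll":0.3},{"linear":[58,-3,0.5],"roll":0.3},{"linear":[68,-3,0.5],"roll":0.3},{"linear":[74,-3,0.5],"roll":0.3},{"linear":[76,-3,0.5],"roll":0.3},{"linear":[76,-3,0.5],"roll":0.3}]' --claw 210

```text
t: 2.5
position: [0.4951, 0.0796, 0.1242]
orientation: [0.705, -0.055, 0.705, 0.055]
force: [-0.4, 0.3, -0.3]
gripper_width: 0.0153
```

Run:
```python
from h import *
im,p=snap('wrist','w2');snap('scene','s2')
go(494.8,80.4,119,99)
```

```text
t 2.6 P [495.7  79.4 125. ] xaxis [ 0.001 -0.    -1.   ] jawyaw 99.0 F [ 0.1 -0.8  0.2] w 14.9 q6 -1.79
LIN [ 6.   1.1 -0.8] ROLL -0.0 dist 6.1
```

View pics/w2.png

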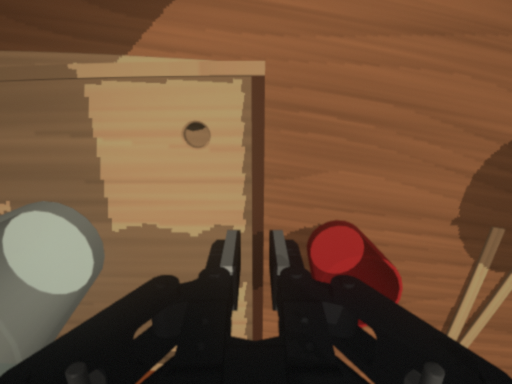

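View pics/s2.png

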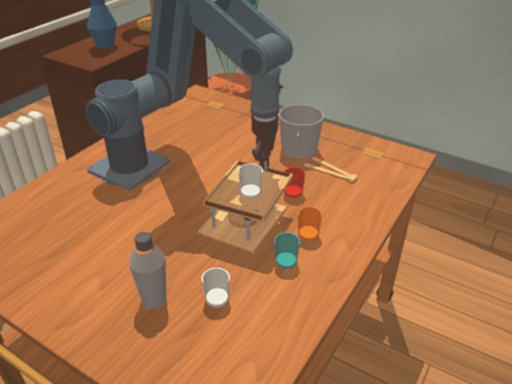

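Request:
drive_tool --targets '[{"linear":[2,1,0],"roll":0},{"linear":[4,1,0],"roll":0},{"linear":[5.5,1,0],"roll":0},{"linear":[5.5,1,0],"roll":0}]'

```text
t: 2.93
position: [0.4949, 0.0803, 0.1186]
orientation: [0.705, -0.055, 0.705, 0.055]
force: [0.6, 0.3, -0.1]
gripper_width: 0.0153
```

Request:
drive_tool --targets '[{"linear":[0,0,0],"roll":0},{"linear":[0,0,0],"roll":0},{"linear":[0,0,0],"roll":0},{"linear":[0,0,0],"roll":0}]' --claw 255

```text
t: 3.27
position: [0.495, 0.0803, 0.1189]
orientation: [0.705, -0.055, 0.705, 0.055]
force: [-0.7, -0.1, 1.9]
gripper_width: 0.0035
```

Run:
```python
from h import *
im,p=snap('wrist','w3');im,pt=snap('top','t3')
go(494.8,80.4,119,99)
```

```text
t 3.37 P [495.   80.3 118.9] xaxis [-0. -0. -1.] jawyaw 99.0 F [-0.5 -0.2  1. ] w 3.7 q6 -1.79
LIN [-0.1  0.1 -0.1] ROLL -0.0 dist 0.2
```

View pics/w3.png

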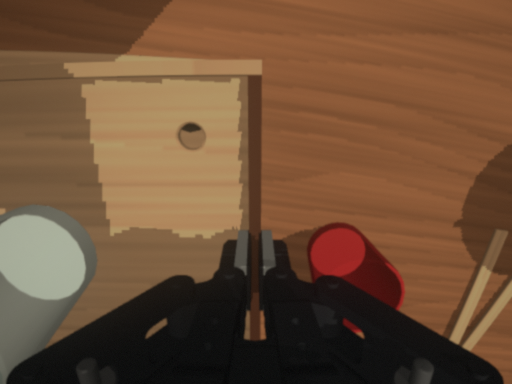

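Run:
```python
from h import *
go(487.2,71.6,119,95)
```

```text
t 3.37 P [495.   80.3 118.9] xaxis [-0. -0. -1.] jawyaw 99.0 F [-0.5 -0.2  1. ] w 3.7 q6 -1.79
LIN [-0.1 -7.4 -9. ] ROLL 4.0 dist 11.7
```

Request:
drive_tool --targets '[{"linear":[0,-0.5,-0.5],"roll":0.3},{"linear":[0,-1.2,-1.5],"roll":0.7},{"linear":[0,-2,-2.5],"roll":1.1},{"linear":[0,-2.8,-3.5],"roll":1.5},{"linear":[0,-3.6,-4.5],"roll":2},{"linear":[0,-4.4,-5.5],"roll":2.4},{"linear":[0,-5,-6.2],"roll":2.8},{"linear":[0,-5.5,-6.8],"roll":3},{"linear":[0,-5.5,-6.8],"roll":3}]'

```text
t: 4.12
position: [0.4892, 0.0735, 0.1189]
orientation: [0.706, -0.037, 0.706, 0.037]
force: [3.0, 1.3, 0.3]
gripper_width: 0.0036
```

Run:
```python
from h import *
im,p=snap('wrist','w4');im,pt=snap('top','t4');im,ps=snap('scene','s4')
go(487.2,71.6,119,95)
a=cv2.imread('pics/t4.png')[160:260,205:315];b=cv2.imread('pics/s4.png')[155:260,190:310]
cv2.imwrite('pics/t4c.png',cv2.resize(a,None,fx=6,fy=6,interpolation=2)[:600]);cv2.imwrite('pics/s4c.png',cv2.resize(b,None,fx=5.7,fy=5.7,interpolation=2)[:600])
```

```text
t 4.27 P [489.3  73.5 118.9] xaxis [ 0.    -0.001 -1.   ] jawyaw 96.0 F [ 2.9  0.6 -0.8] w 3.9 q6 -1.75
LIN [-0.1 -1.6 -2.2] ROLL 1.0 dist 2.8
```

View pics/w4.png

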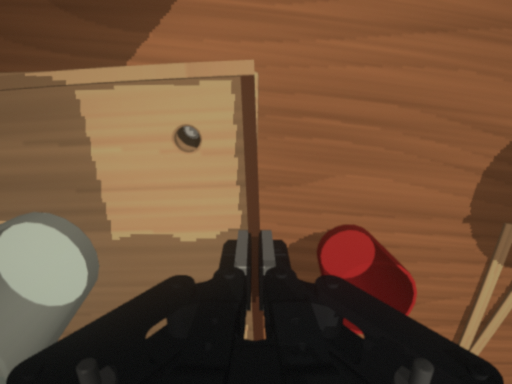

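View pics/t4c.png

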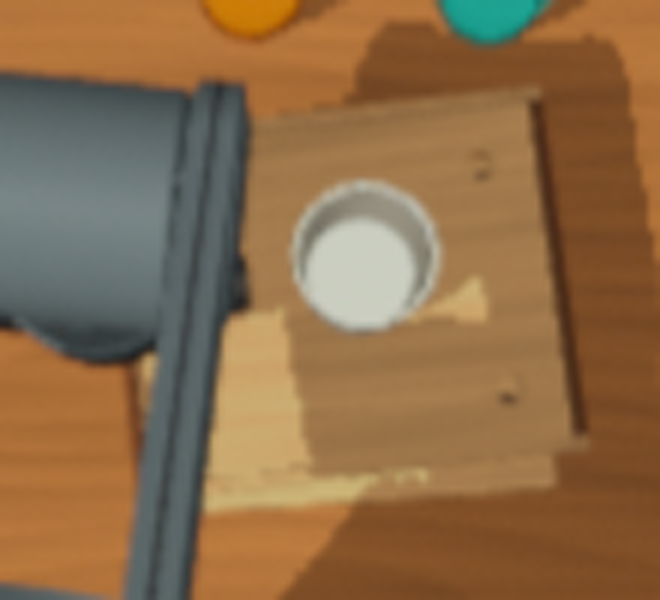

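View pics/s4c.png

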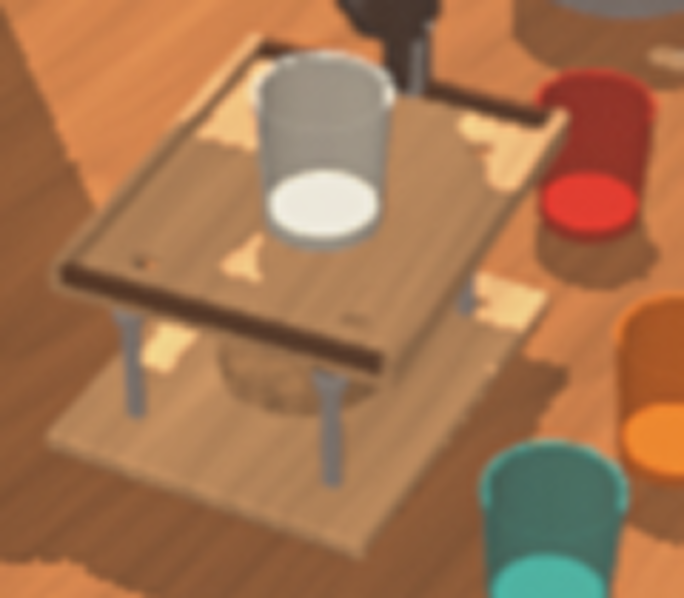

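Run:
```python
import cv2
a=cv2.imread('pics/w4.png')[110:165,155:220]
cv2.imwrite('pics/w4c.png',cv2.resize(a,None,fx=10,fy=10,interpolation=2))
```

```text
(no output)
```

View pics/w4c.png

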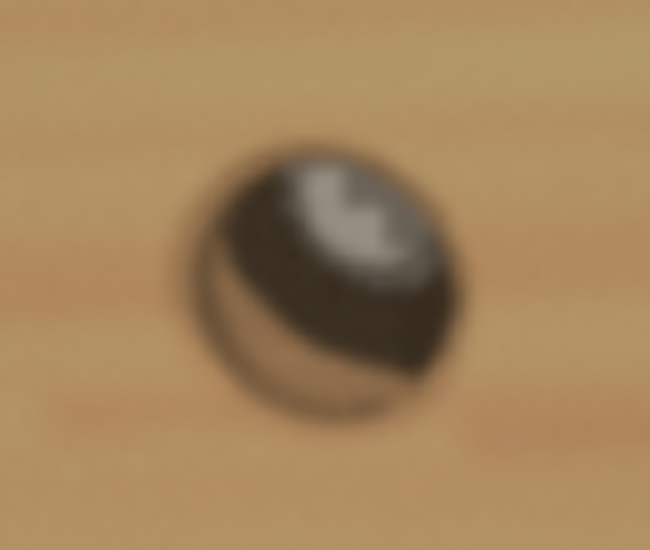

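Run:
```python
from h import *
p=r.camera_params('wrist')
h=onz(p,187.3,137.8,.116)*1000;t=onz(p,193,129,.110)*1000
c,s=np.cos(np.radians(5)),np.sin(np.radians(5))
post=[496.5-56*c-76*s,-35-56*s+76*c]
print('hole',h.round(1),'tip',t.round(1),'post est',np.round(post,1),proj(p,[post[0]/1000,post[1]/1000,.110]))
c,s=np.cos(np.radians(6)),np.sin(np.radians(6)); C=np.array([489.3,73.5])-107*np.array([-s,c]);print('tray est',C,'hole est',C+[-56*c-76*s,-56*s+76*c])
```

```text
hole [437.   34.5 116. ] tip [433.3  35.9 110. ] post est [434.1  35.8] [192.77631672 130.56347081]
tray est [500.48454557 -32.9138428 ] hole est [436.84715622  36.8162273 ]
```

Run:
```python
from h import *
p=r.camera_params('wrist')
pt=r.camera_params('top');ps=r.camera_params('scene')
T=lambda x,y,z:np.round(1000*onz(pt,205+(x+.5)/6-.5,160+(y+.5)/6-.5,z),1)
S=lambda x,y,z:np.round(1000*onz(ps,190+(x+.5)/5.7-.5,155+(y+.5)/5.7-.5,z),1)
print(T(483,163,.116),T(508,391,.116),S(143,262,.116),S(355,320,.116))
print('corners',T(540,90,.126),T(585,440,.126),S(258,37,.126),S(60,265,.126),S(385,368,.126),S(568,115,.126))
print('wrist corner',1000*onz(p,255,62,.126))
for a in(6.,):
  c,s=np.cos(np.radians(a)),np.sin(np.radians(a)); C=np.array([500.5,-32.9])
  for q in((56,-76),(-56,-76),(90,-110),(-90,-110),(90,110),(-90,110)): print(q,(C+[q[0]*c-q[1]*s,q[0]*s+q[1]*c]).round(1))
```

```text
[ 570.4 -103.1  116. ] [ 457.4 -116.5  116. ] [ 458.6 -117.   116. ] [569.  -99.7 116. ]
corners [ 606.  -130.3  126. ] [ 433.6 -153.1  126. ] [402.9  63.8 126. ] [ 434.7 -150.2  126. ] [ 606. -132.  126.] [577.7  88.8 126. ]
wrist corner [400.20284668  63.63799647 126.        ]
(56, -76) [ 564.1 -102.6]
(-56, -76) [ 452.8 -114.3]
(90, -110) [ 601.5 -132.9]
(-90, -110) [ 422.5 -151.7]
(90, 110) [578.5  85.9]
(-90, 110) [399.5  67.1]
```

Request:
drive_tool --targets '[{"linear":[0,-0.4,-0.5],"roll":0.5},{"linear":[0,-0.8,-1.1],"roll":1},{"linear":[0,-1.2,-1.6],"roll":1.5},{"linear":[0,-1.6,-2.2],"roll":2},{"linear":[0,-1.6,-2.2],"roll":2.6},{"linear":[0,-1.6,-2.2],"roll":2.6}]'

```text
t: 4.77
position: [0.4863, 0.0718, 0.1183]
orientation: [0.706, -0.02, 0.707, 0.02]
force: [0.6, -1.3, -4.3]
gripper_width: 0.0037
```

```bash
cat >> h.py <<'E'
def shots(k):
    o=[]
    for n,(x0,x1,y0,y1,f) in dict(wrist=(100,270,50,165,4.7),top=(205,315,160,260,6),scene=(190,310,155,260,5.7)).items():
        im,p=snap(n,n[0]+k); 
        cv2.imwrite(f'pics/{n[0]}{k}c.png',cv2.resize(cv2.cvtColor(im,4)[y0:y1,x0:x1],None,fx=f,fy=f,interpolation=2)[:600])
_p={}
def T(x,y,z): return (1000*onz(r.camera_params('top'),205+(x+.5)/6-.5,160+(y+.5)/6-.5,z)).round(1)
def S(x,y,z): return (1000*onz(r.camera_params('scene'),190+(x+.5)/5.7-.5,155+(y+.5)/5.7-.5,z)).round(1)
def W(x,y,z): return (1000*onz(r.camera_params('wrist'),100+(x+.5)/4.7-.5,50+(y+.5)/4.7-.5,z)).round(1)
E
python3 - <<'E'
from h import *
shots('5')
go(487.2,71.6,119,95)
E
```

```text
t 4.92 P [486.5  71.8 118.4] xaxis [-0.002 -0.    -1.   ] jawyaw 93.4 F [ 1.3 -1.8 -3.9] w 3.4 q6 -1.71
LIN [-0.6 -0.2  0.7] ROLL -1.6 dist 0.9
```

View pics/w5c.png

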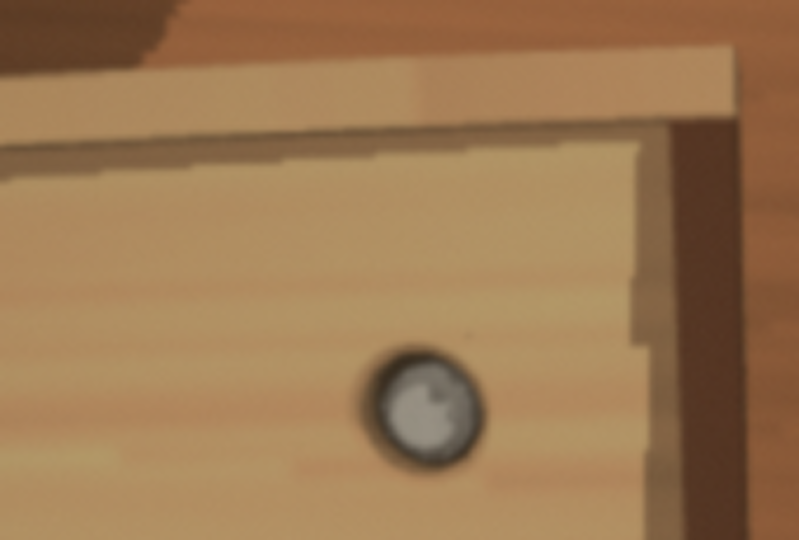

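View pics/t5c.png

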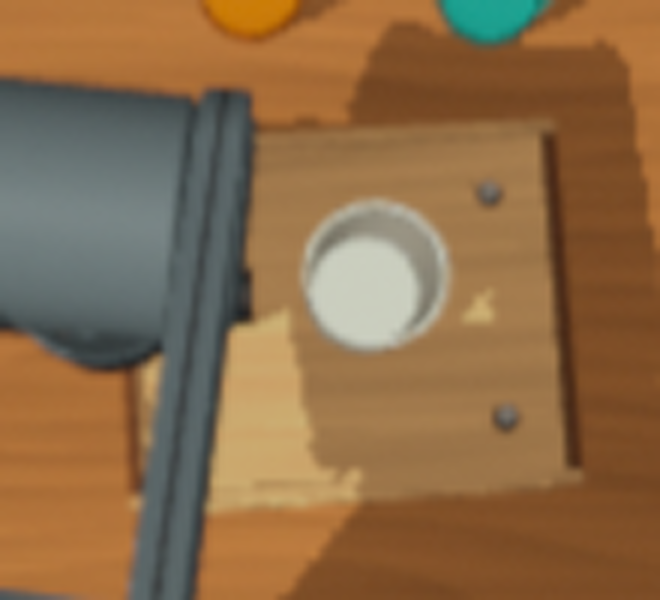

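View pics/s5c.png

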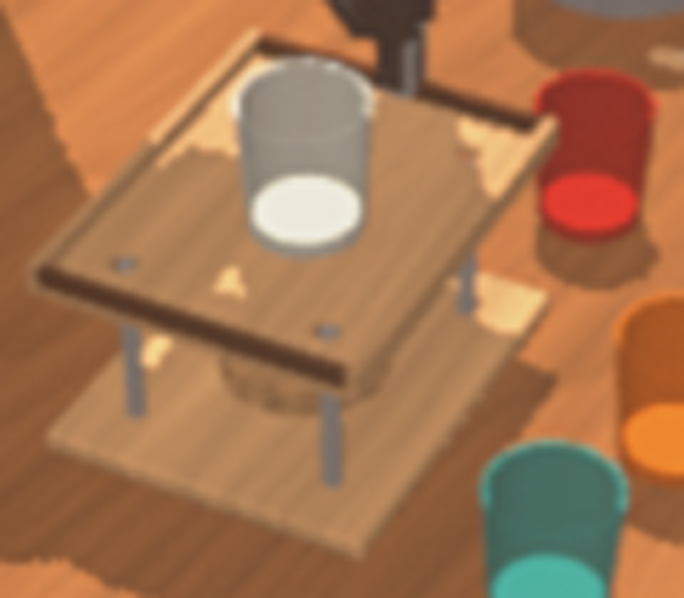

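Request:
drive_tool --targets '[{"linear":[0.7,0,0],"roll":0},{"linear":[1.5,0,0],"roll":0},{"linear":[2.3,0,0],"roll":0},{"linear":[3.1,0,0],"roll":0},{"linear":[4,0,0],"roll":0}]'

```text
t: 5.33
position: [0.4871, 0.072, 0.1147]
orientation: [0.707, -0.021, 0.707, 0.021]
force: [1.1, -1.3, -2.9]
gripper_width: 0.0036
```

Request:
drive_tool --targets '[{"linear":[0.7,0,0],"roll":0},{"linear":[1.5,0,0],"roll":0},{"linear":[2.3,0,0],"roll":0},{"linear":[3.1,0,0],"roll":0},{"linear":[3.6,0,0],"roll":0}]'

```text
t: 5.75
position: [0.4872, 0.0722, 0.1112]
orientation: [0.707, -0.021, 0.707, 0.021]
force: [1.2, 0.7, -3.0]
gripper_width: 0.0031
```

Run:
```python
from h import *
shots('6')
go(487.2,71.6,119,95)
```

```text
t 5.9 P [487.2  72.2 111.3] xaxis [ 0.  0. -1.] jawyaw 93.4 F [ 1.3  1.4 -2.7] w 3.6 q6 -1.71
LIN [-7.7 -0.6 -0. ] ROLL -1.6 dist 7.8
```

View pics/w6.png

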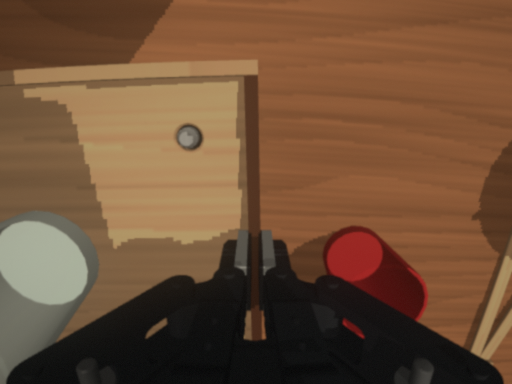

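View pics/s6c.png

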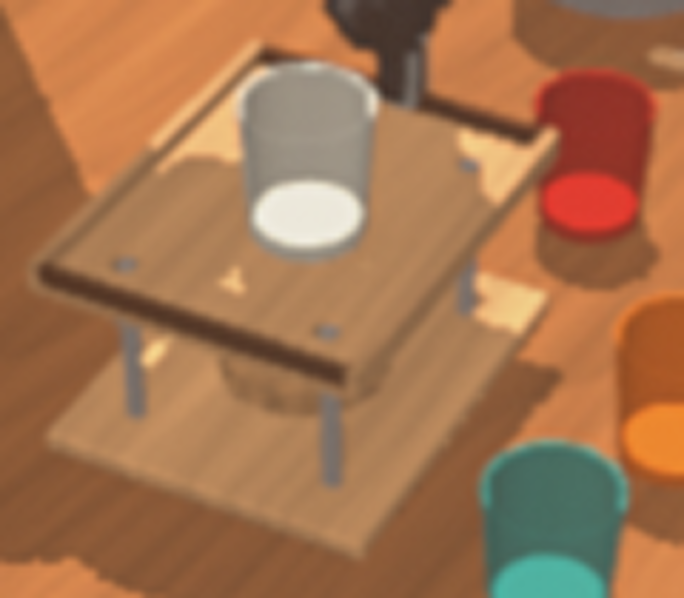

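Request:
drive_tool --targets '[{"linear":[0,0,0],"roll":0},{"linear":[0,0,0],"roll":0},{"linear":[0,0,0],"roll":0}]' --claw 210

```text
t: 6.15
position: [0.4872, 0.072, 0.1115]
orientation: [0.707, -0.021, 0.707, 0.021]
force: [-0.5, -0.1, 0.5]
gripper_width: 0.015
```

Request:
drive_tool --targets '[{"linear":[-5,0,0],"roll":0},{"linear":[-15,0,0],"roll":0},{"linear":[-25,0,0],"roll":0},{"linear":[-32,0,0],"roll":0},{"linear":[-32,0,0],"roll":0}]'

```text
t: 6.57
position: [0.4887, 0.0719, 0.1457]
orientation: [0.708, -0.021, 0.705, 0.021]
force: [0.1, 0.2, 0.2]
gripper_width: 0.0151
```

Run:
```python
from h import *
shots('7')
go(487.2,71.6,120,95)
```

```text
t 6.72 P [487.1  72.  143.4] xaxis [ 0. -0. -1.] jawyaw 93.4 F [ 0.4 -0.  -0.2] w 15.0 q6 -1.71
LIN [23.4 -0.4  0. ] ROLL -1.6 dist 23.4
```

View pics/w7.png

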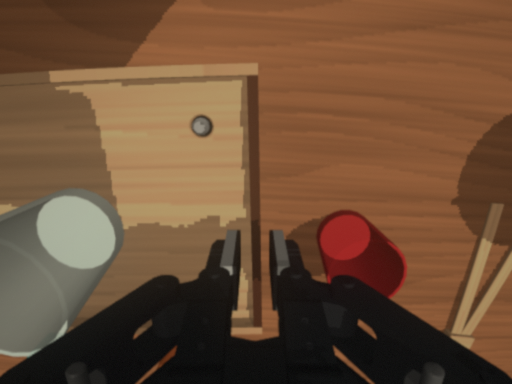

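View pics/s7c.png

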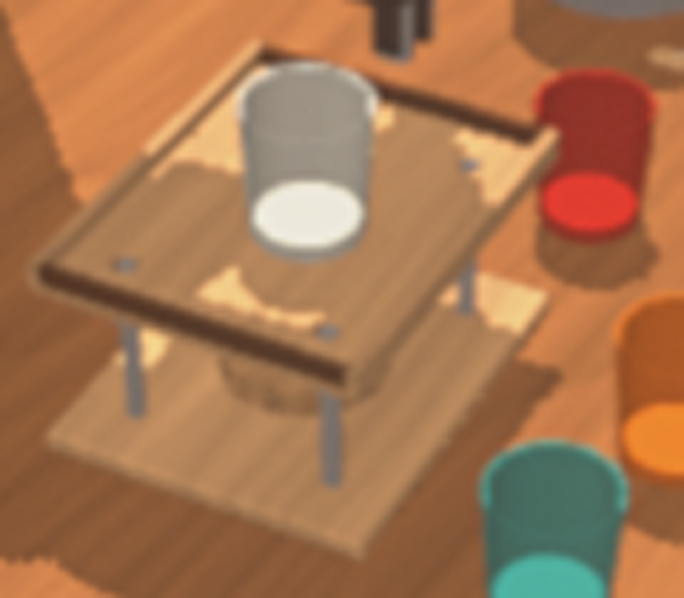

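View pics/t7c.png

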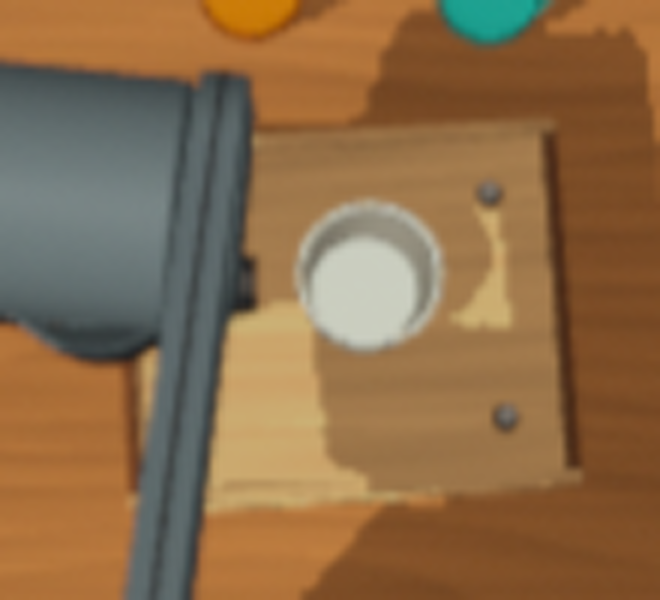

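Request:
drive_tool --targets '[{"linear":[0,0,0],"roll":-1.6},{"linear":[0,0,0],"roll":-1.6},{"linear":[6,0,0],"roll":-1.6},{"linear":[14,0,0],"roll":-1.6},{"linear":[20,0,0],"roll":-1.6},{"linear":[23,0,0],"roll":-1.6},{"linear":[24,0,0],"roll":-1.6},{"linear":[24,0,0],"roll":-1.6}]' --claw 255

```text
t: 7.38
position: [0.4867, 0.072, 0.1186]
orientation: [0.706, -0.031, 0.707, 0.031]
force: [-0.6, -0.4, -0.7]
gripper_width: 0.0001
```

Request:
drive_tool --targets '[{"linear":[0.7,0,0],"roll":0},{"linear":[1.4,0,0],"roll":0},{"linear":[2.1,0,0],"roll":0},{"linear":[2.8,0,0],"roll":0}]'

```text
t: 7.72
position: [0.4875, 0.072, 0.1172]
orientation: [0.707, -0.031, 0.706, 0.031]
force: [-2.1, 0.2, 7.1]
gripper_width: 0.0001
```

Request:
drive_tool --targets '[{"linear":[0.6,0,0],"roll":0},{"linear":[1.2,0,0],"roll":0},{"linear":[1.8,0,0],"roll":0},{"linear":[2.4,0,0],"roll":0},{"linear":[3,0,0],"roll":0},{"linear":[3.6,0,0],"roll":0},{"linear":[4.2,0,0],"roll":0},{"linear":[4.2,0,0],"roll":0}]'

```text
t: 8.38
position: [0.4875, 0.0723, 0.1131]
orientation: [0.707, -0.03, 0.706, 0.031]
force: [-1.9, 1.4, 6.4]
gripper_width: -0.0002
```

Run:
```python
from h import *
shots('8')
s=np.sin(np.radians(5));c=np.cos(np.radians(5))
go(487.2,71.6,120,95)
go(496.5+107*s,-35-107*c,120,95)
```

```text
t 8.53 P [487.5  72.3 113.1] xaxis [ 0.001  0.    -1.   ] jawyaw 95.0 F [-0.9  1.5  6.6] w 0.2 q6 -1.74
LIN [-6.9 -0.7 -0.3] ROLL -0.0 dist 6.9
t 8.53 P [487.5  72.3 113.1] xaxis [ 0.001  0.    -1.   ] jawyaw 95.0 F [-0.9  1.5  6.6] w 0.2 q6 -1.74
LIN [-7.000e+00 -2.147e+02 -2.000e-01] ROLL -0.0 dist 214.8
```

View pics/s8c.png

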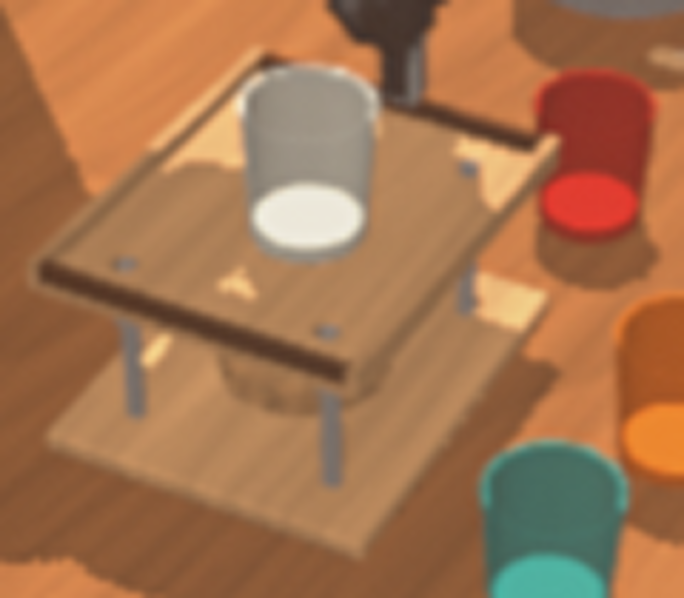

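Request:
drive_tool --targets '[{"linear":[-15,0,0],"roll":0},{"linear":[-45,0,0],"roll":0},{"linear":[-75,0,0],"roll":0},{"linear":[-97,0,0],"roll":0},{"linear":[-100,-15,0],"roll":0},{"linear":[-100,-45,0],"roll":0},{"linear":[-100,-80,0],"roll":0},{"linear":[-100,-115,0],"roll":0},{"linear":[-100,-150,0],"roll":0},{"linear":[-100,-180,0],"roll":0}]'

```text
t: 9.37
position: [0.5028, -0.1095, 0.2125]
orientation: [0.707, -0.031, 0.706, 0.03]
force: [0.5, 0.5, 0.2]
gripper_width: 0.0003
```

Request:
drive_tool --targets '[{"linear":[0,-20,0],"roll":0},{"linear":[5,-32,0],"roll":0},{"linear":[20,-34.5,0],"roll":0},{"linear":[45,-34.5,0],"roll":0},{"linear":[70,-34.5,0],"roll":0},{"linear":[85,-34.5,0],"roll":0},{"linear":[90,-34.5,0],"roll":0},{"linear":[90,-34.5,0],"roll":0}]'

```text
t: 10.03
position: [0.5047, -0.1407, 0.1207]
orientation: [0.705, -0.03, 0.707, 0.031]
force: [-0.1, -0.1, 0.0]
gripper_width: 0.0001
```

Run:
```python
from h import *
shots('9')
s=np.sin(np.radians(5));c=np.cos(np.radians(5))
go(496.5+107*s,-35-107*c,118,95)
```

```text
t 10.18 P [ 506.6 -141.8  123.4] xaxis [ 0.002 -0.001 -1.   ] jawyaw 95.0 F [ 0.  -0.6  0.5] w 0.2 q6 -2.14
LIN [ 5.4  0.3 -0.7] ROLL -0.0 dist 5.4
```

View pics/w9.png

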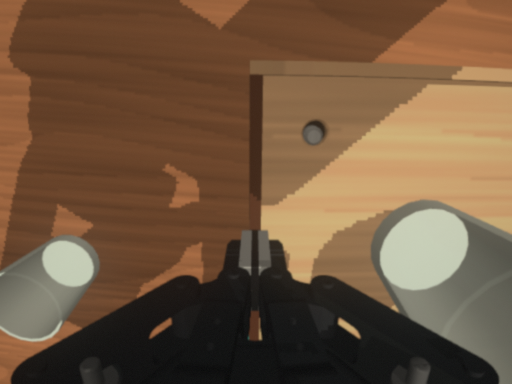

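View pics/s9c.png

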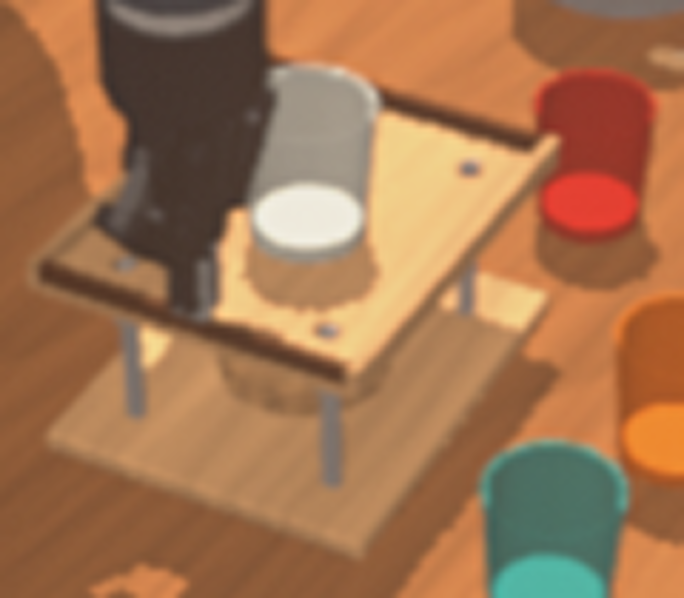

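Request:
drive_tool --targets '[{"linear":[2,0.3,-0.5],"roll":0},{"linear":[4,0.3,-0.5],"roll":0},{"linear":[5,0.3,-0.5],"roll":0},{"linear":[5.6,0.3,-0.5],"roll":0},{"linear":[6.2,0.3,-0.5],"roll":0},{"linear":[6.8,0.3,-0.5],"roll":0},{"linear":[7.4,0.3,-0.5],"roll":0},{"linear":[8,0.3,-0.5],"roll":0},{"linear":[8.6,0.3,-0.5],"roll":0},{"linear":[9.2,0.3,-0.5],"roll":0}]'

```text
t: 11.02
position: [0.5058, -0.142, 0.1142]
orientation: [0.707, -0.031, 0.706, 0.03]
force: [-1.5, -0.2, 5.8]
gripper_width: -0.0002
```

Request:
drive_tool --targets '[{"linear":[0.6,0,0],"roll":0},{"linear":[1.2,0,0],"roll":0},{"linear":[1.8,0,0],"roll":0},{"linear":[2.4,0,0],"roll":0},{"linear":[3,0,0],"roll":0}]'

```text
t: 11.43
position: [0.5058, -0.1422, 0.1114]
orientation: [0.707, -0.031, 0.706, 0.03]
force: [-1.6, -0.8, 7.2]
gripper_width: -0.0002
```

Request:
drive_tool --targets '[{"linear":[0.6,0,0],"roll":0},{"linear":[1.2,0,0],"roll":0},{"linear":[1.8,0,0],"roll":0},{"linear":[2.4,0,0],"roll":0},{"linear":[3,0,0],"roll":0},{"linear":[3,0,0],"roll":0}]'

```text
t: 11.93
position: [0.5058, -0.1424, 0.1083]
orientation: [0.707, -0.031, 0.706, 0.03]
force: [-0.6, -2.2, 6.3]
gripper_width: -0.0002
```

Request:
drive_tool --targets '[{"linear":[0.5,0,0],"roll":0},{"linear":[1,0,0],"roll":0},{"linear":[1,0,0],"roll":0}]'

```text
t: 12.18
position: [0.5059, -0.1425, 0.1073]
orientation: [0.707, -0.031, 0.706, 0.03]
force: [-1.7, -2.0, 5.6]
gripper_width: 0.0003
```

Request:
drive_tool --targets '[{"linear":[0.4,0,0],"roll":0},{"linear":[0.8,0,0],"roll":0},{"linear":[0.8,0,0],"roll":0}]'

```text
t: 12.43
position: [0.5059, -0.1425, 0.107]
orientation: [0.707, -0.032, 0.706, 0.03]
force: [-2.5, -1.7, 9.3]
gripper_width: -0.0
```

Request:
drive_tool --targets '[{"linear":[-15,0,0],"roll":0},{"linear":[-45,0,0],"roll":0},{"linear":[-75,0,0],"roll":0},{"linear":[-100,0,0],"roll":0},{"linear":[-106,15,0],"roll":0},{"linear":[-106,45,0],"roll":0},{"linear":[-106,80,0],"roll":0},{"linear":[-106,115,0],"roll":0},{"linear":[-106,150,0],"roll":0},{"linear":[-106,180,0],"roll":0}]'

```text
t: 13.27
position: [0.4884, 0.0404, 0.2107]
orientation: [0.706, -0.03, 0.707, 0.031]
force: [0.3, -0.3, -0.1]
gripper_width: 0.0001
```

Request:
drive_tool --targets '[{"linear":[0,20,0],"roll":0},{"linear":[5,32,0],"roll":0},{"linear":[20,34.5,0],"roll":0},{"linear":[45,34.5,0],"roll":0},{"linear":[70,34.5,0],"roll":0},{"linear":[88,34.5,0],"roll":0},{"linear":[92,34.5,0],"roll":0},{"linear":[92,34.5,0],"roll":0}]'

```text
t: 13.93
position: [0.4852, 0.0722, 0.1175]
orientation: [0.705, -0.03, 0.708, 0.031]
force: [0.9, -0.3, -0.8]
gripper_width: -0.0001
```

Run:
```python
from h import *
shots('10')
go(487.2,71.3,118,95)
```

```text
t 14.08 P [487.5  72.  120.2] xaxis [ 0.002 -0.    -1.   ] jawyaw 94.9 F [-1.1 -0.2  0.6] w 0.6 q6 -1.74
LIN [ 2.2 -0.7 -0.4] ROLL -0.1 dist 2.4
```

View pics/w10.png

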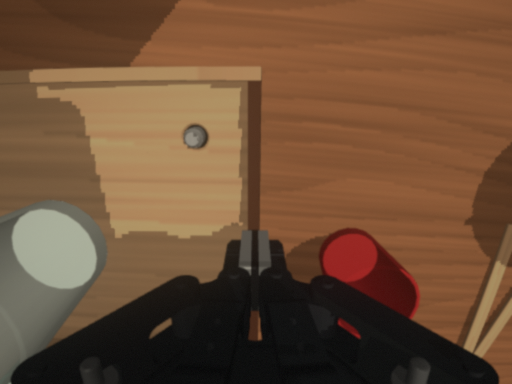

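View pics/s10c.png

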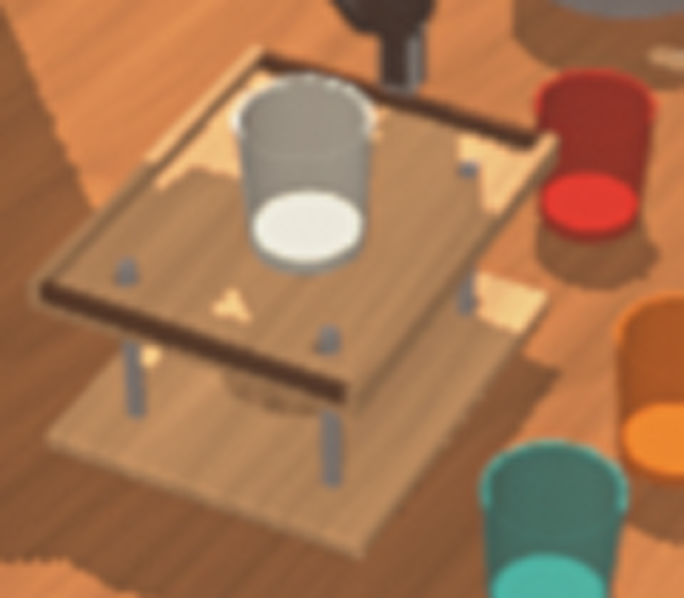

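Good; tumbler still standing at the tray's middle, −y end down. Now press the +y end home.

Request:
drive_tool --targets '[{"linear":[2,0,0],"roll":0},{"linear":[4,0,0],"roll":0},{"linear":[5,0,0],"roll":0},{"linear":[6,0,0],"roll":0},{"linear":[6.6,0,0],"roll":0},{"linear":[7.2,0,0],"roll":0},{"linear":[7.8,0,0],"roll":0},{"linear":[8.4,0,0],"roll":0},{"linear":[9,0,0],"roll":0},{"linear":[9,0,0],"roll":0}]'

```text
t: 14.92
position: [0.4872, 0.0725, 0.111]
orientation: [0.707, -0.031, 0.706, 0.031]
force: [-0.7, 1.5, 3.8]
gripper_width: 0.0
```

Request:
drive_tool --targets '[{"linear":[0.5,0,0],"roll":0},{"linear":[1,0,0],"roll":0},{"linear":[1.5,0,0],"roll":0},{"linear":[2,0,0],"roll":0},{"linear":[2,0,0],"roll":0}]'

```text
t: 15.33
position: [0.4872, 0.0727, 0.109]
orientation: [0.707, -0.03, 0.706, 0.031]
force: [0.2, 1.7, 5.3]
gripper_width: -0.0002
```

Request:
drive_tool --targets '[{"linear":[0.5,0,0],"roll":0},{"linear":[1,0,0],"roll":0},{"linear":[1,0,0],"roll":0}]'

```text
t: 15.58
position: [0.4871, 0.0728, 0.108]
orientation: [0.707, -0.03, 0.706, 0.031]
force: [-0.8, 2.4, 5.4]
gripper_width: -0.0004
```

Request:
drive_tool --targets '[{"linear":[0.4,0,0],"roll":0},{"linear":[0.8,0,0],"roll":0},{"linear":[0.8,0,0],"roll":0}]'

```text
t: 15.83
position: [0.4872, 0.0727, 0.1079]
orientation: [0.707, -0.03, 0.706, 0.031]
force: [-3.1, 2.9, 12.0]
gripper_width: 0.0002
```

Request:
drive_tool --targets '[{"linear":[0.3,0,0],"roll":0},{"linear":[0.3,0,0],"roll":0}]'

```text
t: 16.0
position: [0.4872, 0.0727, 0.1079]
orientation: [0.707, -0.03, 0.706, 0.031]
force: [-3.7, 2.4, 14.0]
gripper_width: -0.0001
```

Request:
drive_tool --targets '[{"linear":[-15,0,0],"roll":0},{"linear":[-45,0,0],"roll":0},{"linear":[-75,0,0],"roll":0},{"linear":[-99,0,0],"roll":0},{"linear":[-105,-15,0],"roll":0},{"linear":[-105,-45,0],"roll":0},{"linear":[-105,-80,0],"roll":0},{"linear":[-105,-115,0],"roll":0},{"linear":[-105,-150,0],"roll":0},{"linear":[-105,-180,0],"roll":0}]'

```text
t: 16.83
position: [0.502, -0.1092, 0.2112]
orientation: [0.707, -0.031, 0.706, 0.03]
force: [0.0, 0.3, -0.6]
gripper_width: -0.0
```

Request:
drive_tool --targets '[{"linear":[0,-20,0],"roll":0},{"linear":[5,-32,0],"roll":0},{"linear":[20,-34.5,0],"roll":0},{"linear":[45,-34.5,0],"roll":0},{"linear":[70,-34.5,0],"roll":0},{"linear":[92,-34.5,0],"roll":0},{"linear":[98,-34.5,0],"roll":0},{"linear":[98,-34.5,0],"roll":0},{"linear":[98,-34.5,0],"roll":0}]'

```text
t: 17.58
position: [0.5054, -0.1412, 0.1135]
orientation: [0.706, -0.031, 0.706, 0.031]
force: [0.7, 0.5, 0.9]
gripper_width: -0.0002
```

Run:
```python
from h import *
shots('11')
go(505.8,-141.6,108,95)
```

```text
t 17.73 P [ 506.2 -141.8  114.7] xaxis [ 0.003 -0.001 -1.   ] jawyaw 95.0 F [ 0.4 -0.4  0.3] w -0.2 q6 -2.14
LIN [ 6.7  0.2 -0.4] ROLL -0.0 dist 6.7
```

View pics/w11.png

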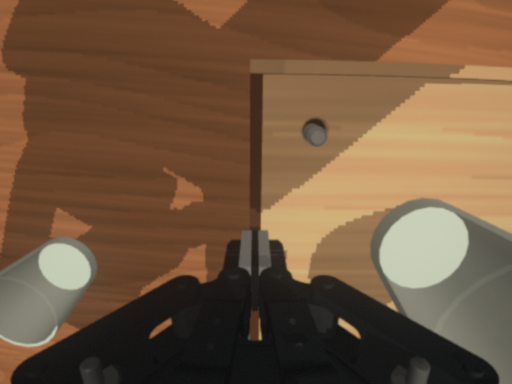

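View pics/s11c.png

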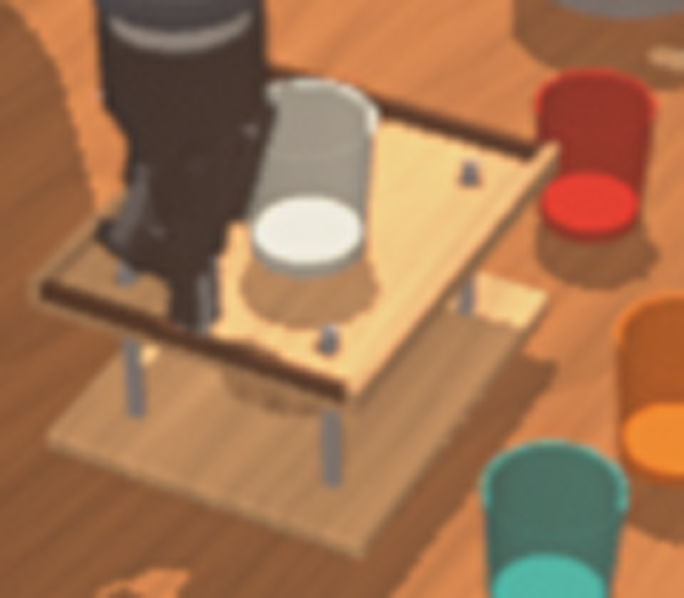

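Request:
drive_tool --targets '[{"linear":[2,0,0],"roll":0},{"linear":[4,0,0],"roll":0},{"linear":[5.5,0,0],"roll":0},{"linear":[6.2,0,0],"roll":0},{"linear":[6.8,0,0],"roll":0},{"linear":[7.2,0,0],"roll":0},{"linear":[7.2,0,0],"roll":0}]'

```text
t: 18.32
position: [0.5055, -0.1416, 0.1079]
orientation: [0.707, -0.031, 0.706, 0.03]
force: [-5.1, 2.6, 14.5]
gripper_width: -0.0002
```

Request:
drive_tool --targets '[{"linear":[0.3,0,0],"roll":0},{"linear":[0.6,0,0],"roll":0},{"linear":[0.6,0,0],"roll":0}]'

```text
t: 18.57
position: [0.5055, -0.1417, 0.1077]
orientation: [0.707, -0.031, 0.706, 0.03]
force: [-5.7, 1.9, 17.2]
gripper_width: -0.0003
```

Request:
drive_tool --targets '[{"linear":[-10,0,0],"roll":0},{"linear":[-40,0,0],"roll":0},{"linear":[-75,0,0],"roll":0},{"linear":[-105,0,0],"roll":0},{"linear":[-115,-30,0],"roll":0},{"linear":[-120,-65,-10],"roll":0},{"linear":[-120,-105,-20],"roll":0},{"linear":[-120,-140,-30],"roll":0},{"linear":[-120,-160,-40],"roll":0},{"linear":[-120,-160,-40],"roll":0}]'

```text
t: 19.4
position: [0.4776, -0.3089, 0.2251]
orientation: [0.706, -0.03, 0.707, 0.028]
force: [-0.6, -1.2, 0.0]
gripper_width: -0.0002
```

Run:
```python
from h import *
shots('12')
go(505.8,-141.6,108,95)
p=r.camera_params('scene');s=np.sin(np.radians(5));c=np.cos(np.radians(5))
for q in((90,110),(-90,110),(-90,-110),(90,-110)):
  u=proj(p,[(496.5+q[0]*c-q[1]*s)/1000,(-35+q[0]*s+q[1]*c)/1000,.108]);print(q,((u-[190,155])*5.7).round())
```

```text
t 19.55 P [ 479.  -303.9  225.2] xaxis [-0.     0.001 -1.   ] jawyaw 94.9 F [0.3 0.1 0.2] w 0.1 q6 -2.42
LIN [117.3 159.3  40.6] ROLL -0.1 dist 202.0
(90, 110) [556. 147.]
(-90, 110) [251.  57.]
(-90, -110) [ 27. 282.]
(90, -110) [358. 394.]
```

View pics/t12c.png

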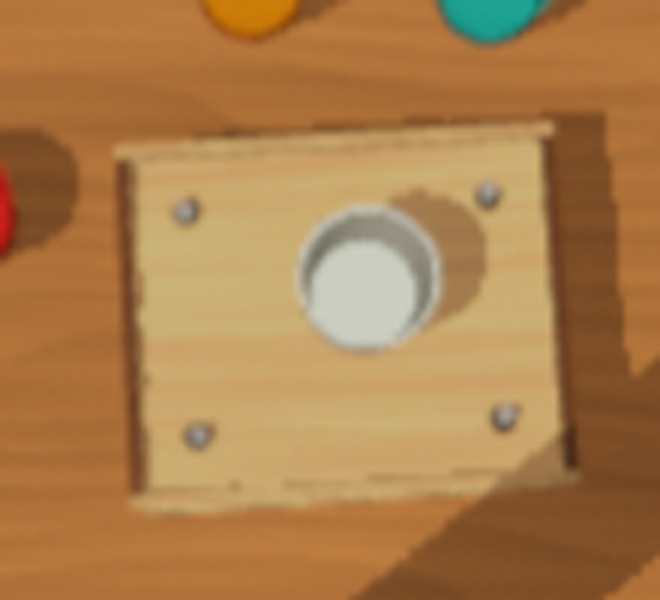

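View pics/s12c.png

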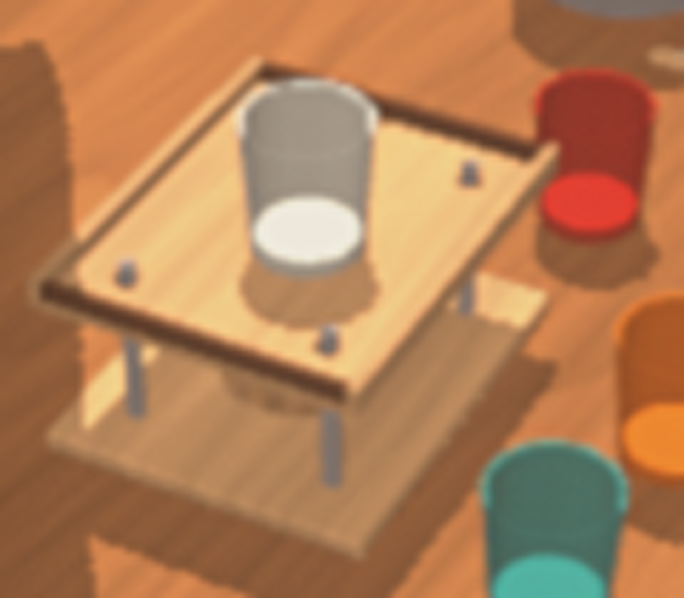

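View pics/s12.png

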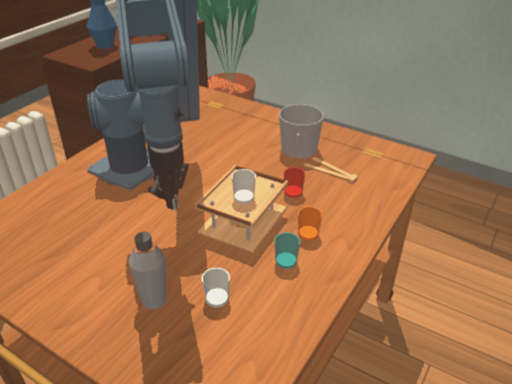

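Run:
```python
from h import *
s=r.observe();print(s['t'],s['force'].round(1));print(r.finish_job())
```

```text
19.55 [0.3 0.1 0.2]
the job is handed in; nothing more can be done
None
```

The tray is on all four posts and pressed down to the stops, with its tumbler still standing. I handed the job in at about 19.6 s of the 72 s.

- **Moving it across:** instead of pushing the rim, I gripped the +y rim lightly and slid and turned the tray. It pivoted a little in the grip, so I looked again and corrected. I then lowered it onto the collars and let go.
- **Pressing it home:** I pressed the middles of the two short rims in turn with the shut fingers, +y, −y, +y, then −y, until each stopped moving.

**Last checks:**
- **Heights:** the rim top stopped at 107.9 mm on the +y side at 14 N and 107.7 mm on the −y side at 17 N. The expected height when fully home is 108 mm.
- **Pictures:** all four posts stand proud of the floor and the tumbler is upright near the middle. The other things look unmoved and the arm is clear.
- **Disagreement:** in the scene picture, three of the four rim corners sat about 1–2 pixels from where I predicted. I put this down to the play in the holes and the calibration error.
- **Not measured:** I didn't measure the four collars one by one. That they are fully down rests on the rim heights and the press forces.

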